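# Hold the seeder's shutter open at the third click for cleaning

### The arm

A 6-joint arm with a two-finger parallel gripper is mounted at the origin on the work surface; the furniture and walls round the work are solid. World frame = base frame: x ahead of the robot, y to its left, z up, the work surface at z = 0. Lengths are in m, angles in degrees, forces in N, time in s.
With the tool pointing down it reaches from about 0.325 to 0.9 m from the base axis. Payload 6.1 kg.
Tool frame: the origin (TCP) lies midway between the tips of the shut fingers; the grasp point (between the pads) lies 19 mm behind it; z points along the fingers, y is the line along which they close (so a half turn about z gives the same grasp; the last joint's range is limited). The gripper opens to 87 mm and grips with 3 to 60 N. Pads are 19 mm wide; open, the fingers measure 117 mm over their backs; the gripper's body (75 mm by 190 mm) begins 51 mm behind the grasp point.
Start: joints at [62.619, 12.628, 87.462, -0, 79.91, -7.225], TCP at [0.215, 0.587, 0.203] pointing down, gripper open.
Joint ranges: [-170.65, 170.65], [-52.31, 119.04], [5.05, 147.46], [-71.25, 251.25], [11.57, 151.72], [-153.62, 153.62]. Speed limits (degrees/s): [147.25, 147.25, 172.46, 180, 180, 180].

### API

Orientations are given as [roll, pitch, yaw] about the fixed x, y, z axes, in that order (R = Rz(yaw) Ry(pitch) Rx(roll)).
In Python, from bench import ctrl gives the robot as it stands.
- The arm moves only by the tool arm_command, never from a script. Its argument "moves" is a list of rows, each an object with "travel": the shift along the tool's x, y, z in cm, a list of three; "twist": the turn about the tool's z in rad. A call has exactly 8 rows; each row is the pose to reach, as a shift and turn from the pose commanded when the call began, along the tool's axes at that moment; what a row does not reach only later rows make up. A row lasts 1/8 s, in which the tool goes at most 62.5 mm and 10.7 degrees, less where a joint would pass 70% of its speed; a pose out of reach is approached as far as the arm can. A call with a gripper value outside its range is refused whole. "fingers" is the finger opening in cm, from 0 to 8.7, set as the call begins (left out, the last holds). The fingers move at their own pace and stop on an object; "newtons" is the grip in N (left out, the last holds). Time passes only in rows, so rows that repeat a pose let the fingers close, or fill a call up. It gives the time, the measured TCP pose, the force, the opening and the grip force at its end, in the units of the state.
- ctrl.state(): the state, without advancing time (a new reading comes with each control period).
- ctrl.snapshot(name): name is "side" or "top" or "wrist"; returns the picture (480x640x3 uint8, red, green, blue); there is no depth.
- ctrl.camera_model(name): a dict with "K" (3x3 intrinsics, pixels), "pose" (4x4, takes a point from camera to world coordinates); the wrist camera has in their place "hand_eye" (4x4, takes a point from camera to tool coordinates, whose origin is the TCP and whose axes are the flange's). Camera axes: x right, y down, z forward; pixel columns grow to the right and rows downward; lengths in m; the calibration is good to about 2 mm. A picture is of the moment at which its call begins: read the wrist's pose just before it. camera_model takes no time and is no camera call.
- ctrl.sign_off(): hands the job in; it is judged then, once.
Trained networks look in the newest picture that a camera, given by its name, has taken for a name from the list of things; names that differ only in an ending like _2 or _b are one class to them, and where a whole thing is asked for, a point or a joint stands for the part that bears it (a point fixed in the world has none). Each returns a list of dicts, best first, with "score" (0 to 1); they miss things now and then, are a little off and sometimes report something else, mostly with a low value. They report only what shows in the picture. A call takes as long as a camera call.
- ctrl.recognise(camera, target): "extent" ([left, top, width, height] in pixels, round what is visible of it).
- ctrl.masks_of(camera, target): "mask" (480x640 bool, what is visible of it) and "extent" ([left, top, width, height] in pixels, round what is visible of it).
The state is a dict: "t": time; "joint_pos": joint angles; "qvel": joint speeds; "joint_efforts": joint torques, N m; "ee_pos": TCP position; "eef_rot": TCP orientation; "contact_force": force on the tool from outside, world axes, zero at the start; "wrist_torque": the same for the moment, N m; "gripper_width": finger opening in m; "grip_force": force on a finger pad.
Only numpy, scipy, OpenCV 4.12 (cv2) and the standard library are available. Lean on these libraries where they do the work, as an engineer would, in place of code of your own. Each camera call takes 0.05 s, during which the arm holds its last target. There are 200 camera calls.

### The job

The bench seeder's hopper is off so that its outlets can be brushed clean. First switch its shaker off by turning the dial fully anticlockwise, home to its stop; then push the sprung shutter lever round from its rest by exactly three clicks, which uncovers three of the five outlets (never go over into a fourth click), and keep holding it there: the lever springs shut if let go, so the job finishes with the gripper still on the lever post and the lever standing in the third notch. Leave the lifted-off hopper, the brush and the seed jar where they are.

Things in the scene. Friction and masses are not known exactly. Their poses are not given: they have to be found in the camera images.
- seeder: Grey bench seeder: a flat housing 170 (x) x 250 (y) x 40 mm high, fixed to the table. Origin: middle of its underside; x to its rear (row of outlets, shutter strip), -x its front (lever sweeps there), y to its left seen from the front, z up. In its frame the lever's spindle stands at (0, 35) mm, the dial at (-18, -82) mm, the deck is at z 40 mm.
- shaker_dial (a joint): Turn of the shaker dial in rad: 0 = off, the anticlockwise end stop (seen from above); grows clockwise to 4.71. Starts somewhere between 0.9 and 2.3. Light friction (0.04 N m), stays where left.
- shaker_dial_grip (a point): Grip point of the black shaker dial, on its vertical axis, 77 mm above the table. The dial is a disc 44 mm across with an upright grip bar on it, 42 mm long, 14 mm thick, from 54 to 84 mm above the table. x lies along the bar (pointer line at its -x end), z up; turns with the dial. Round base disc 68 mm across, top 46 mm above the table.
- lever_turn (a joint): Turn of the shutter lever in rad: 0 = shut, at rest; grows anticlockwise seen from above, to 1.571. A click wheel gives one click each 0.314 rad: notches at 0.314, 0.628, 0.942..., humps half-way between (third hump 0.785, fourth 1.100). A spring always pulls it back to 0, past every notch; push at the post 2 to 8 N: it sinks before each notch and jumps up by 2 to 4 N at the notch's middle: the click.
- post_grip (a point): Middle of the gripping length of the lever's upright black post, on the post's axis, 91 mm above the table. The post is round, 16 mm across, from 59 to 109 mm above the table, at the end of a flat steel arm (14 mm wide, top 59 mm above the table) 95 mm from the spindle. At rest it lies 130 degrees anticlockwise from the seeder's +x, seen from above (front left).
- shutter_lever: The shutter lever with its wheel and post: origin on the vertical spindle at deck height (40 mm above the table), z up; turns with the lever. The post stands 95 mm from this axis, at 130 degrees anticlockwise from this body's own +x.
- hopper: Clear tapered hopper trough with a grey rim, lifted off the seeder and standing on the table to its left; 94 x 152 x 76 mm; origin in the middle of its underside. To be left alone.
- brush_mid (a point): Middle of a flat brush lying on the table to the seeder's right, 170 mm long with a wooden handle, 42 mm wide, 20 mm thick. To be left alone.
- seed_jar: Glass seed jar with a pale lid, 52 mm across, 69 mm tall, standing behind the brush on the right; origin in the middle of its underside. To be left alone.

How it is judged:
By the outcome, as a careful person would: the job done as asked, in the order asked, and still so for the second after the job is handed in, while the arm keeps its last pose, push and grip.
It also fails if it takes over 67 s, if anything falls off the work surface, if the arm or the gripper's body presses on something with over 40 N, if the wrist force passes 120 N, or if a joint passes its speed limit or range.

## Working session

There is one attempt and no reset: what is moved stays moved. The work goes in short steps, Python scripts to look and compute and a tool call to move; the robot and the scene stay as the last step left them, time stands still between calls to the robot, and variables do not carry over. Pictures are saved under pics/ and viewed, at most 10 in all, crops included, and the job is handed in when it is done.

Besides the shell and the picture viewer there is one more tool, called as name([rows], argument=value, ...), one row to a line, values as JSON. arm_command: Moves the arm, as the interface text tells. Its arguments: {"type":"object","properties":{"moves":{"type":"array"},"fingers":{"type":"number"},"newtons":{"type":"number"}},"required":["moves"]}

```bash
mkdir -p pics; ls
python3 - <<'E'
from bench import ctrl
import cv2,numpy as np
s=ctrl.state();print(s)
for c in("top","side"):
    im=ctrl.snapshot(c);cv2.imwrite(f"pics/{c}0.png",im[:,:,::-1])
    m=ctrl.camera_model(c);print(c,np.round(m["K"],1).tolist(),np.round(m["pose"],4).tolist())
    for t in("seeder","shaker_dial_grip","post_grip","shutter_lever","hopper","seed_jar","brush_mid"):
        print(t,[(r["extent"],round(r["score"],2)) for r in ctrl.recognise(c,t)[:2]])
print(ctrl.camera_model("wrist"))
E
```

```text
pics
{'t': 0.0, 'joint_pos': array([ 6.26206662e+01,  1.26759650e+01,  8.75259992e+01, -3.17317846e-04,
        7.99107137e+01, -7.22468885e+00]), 'qvel': array([-7.09159153e-02,  6.04467165e-02, -6.42718023e-02, -5.25395699e-02,
        5.47898124e-02, -7.20367356e-05]), 'joint_efforts': array([-1.18300168e-04, -4.94606674e+01, -3.87382758e+01,  6.95594028e-02,
        5.75998449e-02, -2.14546571e-04]), 'ee_pos': array([0.21504046, 0.58613163, 0.20142732]), 'eef_rot': array([-1.79888177e+02, -1.38606233e-02,  1.59845397e+02]), 'contact_force': array([-0.2358749,  0.4338568,  0.4764673]), 'wrist_torque': array([-0.01281454, -0.01035942,  0.02128188]), 'grip_force': 0.0, 'gripper_width': 0.08701602402865807}
top [[442.8, 0.0, 313.5], [0.0, 442.8, 240.5], [0.0, 0.0, 1.0]] [[-0.0298, -0.9885, 0.148, 0.3607], [-0.9996, 0.0291, -0.0069, 0.0577], [0.0025, -0.1482, -0.989, 1.0885], [0.0, 0.0, 0.0, 1.0]]
seeder [([284.4, 168.4, 109.1, 78.7], 0.6)]
shaker_dial_grip [([364.7, 193.7, 21.1, 23.3], 0.54)]
post_grip [([292.0, 188.1, 51.5, 53.7], 0.62)]
shutter_lever [([295.9, 192.4, 50.5, 47.3], 0
[... 624 characters left out ...]
3, 39.1, 43.3], 0.77)]
seed_jar [([365.4, 333.0, 30.7, 43.9], 0.85), ([317.0, 227.7, 54.0, 44.9], 0.7)]
brush_mid [([357.8, 272.4, 19.3, 23.1], 0.6), ([251.7, 373.2, 95.1, 42.5], 0.56)]
{'K': array([[385.19447106,   0.        , 318.2314789 ],
       [  0.        , 385.19447106, 237.15653604],
       [  0.        ,   0.        ,   1.        ]]), 'hand_eye': array([[-1.18828520e-03, -9.70256836e-01, -2.42074908e-01,
         6.67329711e-02],
       [ 9.99999149e-01, -1.02254235e-03, -8.10309009e-04,
         6.12799162e-04],
       [ 5.38676009e-04, -2.42075665e-01,  9.70257225e-01,
        -1.80598464e-01],
       [ 0.00000000e+00,  0.00000000e+00,  0.00000000e+00,
         1.00000000e+00]])}
```

```bash
cat > h.py <<'E'
import numpy as np,cv2
from bench import ctrl
from scipy.spatial.transform import Rotation as R
def T_tool(s):
    T=np.eye(4);T[:3,:3]=R.from_euler("xyz",s["eef_rot"],degrees=True).as_matrix();T[:3,3]=s["ee_pos"];return T
def pose(c,s=None):
    m=ctrl.camera_model(c)
    return m["K"],(T_tool(s)@m["hand_eye"] if c=="wrist" else m["pose"])
def pix2w(K,P,uv,z):
    d=P[:3,:3]@np.linalg.inv(K)@[uv[0],uv[1],1];o=P[:3,3];return o+d*(z-o[2])/d[2]
def w2pix(K,P,p):
    q=K@(P[:3,:3].T@(np.asarray(p)-P[:3,3]));return q[:2]/q[2]
E
python3 - <<'E'
import cv2
a=cv2.imread("pics/top0.png")[140:330,110:510];b=cv2.imread("pics/side0.png")[150:430,220:440]
cv2.imwrite("pics/a.png",cv2.resize(a,None,fx=2,fy=2,interpolation=2))
cv2.imwrite("pics/b.png",cv2.resize(b,None,fx=2,fy=2,interpolation=2))
from h import *
K,P=pose("top")
print("lever box ctr?", pix2w(K,P,(339,219),.04))
# seeder corners box
for uv in((284.4,168.4),(393.5,168.4),(284.4,247),(393.5,247)):print(uv,pix2w(K,P,uv,.04).round(3))
print("dial",pix2w(K,P,(375,205),.077).round(3)); 
K,P=pose("side");print("dial",pix2w(K,P,(366,284.5),.07).round(3))
E
```

```text
lever box ctr? [ 0.56829871 -0.01263676  0.04      ]
(284.4, 168.4) [0.699 0.116 0.04 ]
(393.5, 168.4) [ 0.691 -0.151  0.04 ]
(284.4, 247) [0.504 0.12  0.04 ]
(393.5, 247) [ 0.496 -0.14   0.04 ]
dial [ 0.592 -0.096  0.077]
dial [ 0.591 -0.112  0.07 ]
```

View pics/a.png

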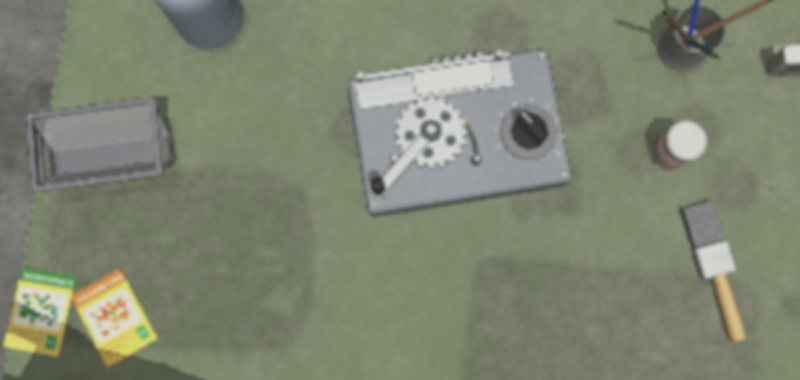

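The top view shows the seeder centrally, spindle at about (325,205), dial at (373,204), post at (298,232). I'll work out its pose and a viewpoint above it.

```bash
cat >> h.py <<'E'
def go(p,yaw,s=None):
    "shift in tool axes (cm) and twist (rad) from current pose"
    s=s or ctrl.state();T=T_tool(s)
    d=T[:3,:3].T@(np.asarray(p)-T[:3,3])*100
    dy=(yaw-s["eef_rot"][2]+180)%360-180
    return d.round(2), round(-np.radians(dy),3)
E
python3 - <<'E'
from h import *
K,P=pose("top")
px=[(286,177.5),(384,165),(296,246),(394,231)]
w=np.array([pix2w(K,P,u,.04) for u in px]);print(w.round(3),w.mean(0))
l=((w[0]-w[1])+(w[2]-w[3]))/2;print("yaw",np.degrees(np.arctan2(-l[0],l[1])),np.linalg.norm(l))
print("sp",pix2w(K,P,(325.5,205),.06),"dial",pix2w(K,P,(373.5,204.5),.077),"post",pix2w(K,P,(298.5,232),.105))
for c in[(.50,-.02,.27)]: print(go(c,180))
E
```

```text
[[ 0.675  0.113  0.04 ]
 [ 0.7   -0.128  0.04 ]
 [ 0.506  0.093  0.04 ]
 [ 0.535 -0.144  0.04 ]] [ 0.60407682 -0.01660832  0.04      ]
yaw 6.4718643038319374 0.24037452217173266
sp [0.59915911 0.01949311 0.06      ] dial [ 0.59313545 -0.09215894  0.077     ] post [0.52830045 0.08405835 0.105     ]
(array([-47.63, -47.15,  -6.74]), np.float64(-0.352))
```

arm_command([
  {"travel":[-4.4,-3.7,-0.2],"twist":-0.03},
  {"travel":[-8.8,-7.5,-0.4],"twist":-0.06},
  {"travel":[-13.2,-11.2,-0.6],"twist":-0.09},
  {"travel":[-17.6,-15,-0.8],"twist":-0.12},
  {"travel":[-22,-18.7,-1],"twist":-0.15},
  {"travel":[-26.5,-22.5,-1.2],"twist":-0.18},
  {"travel":[-31,-26.3,-1.4],"twist":-0.21},
  {"travel":[-35.4,-30,-1.6],"twist":-0.24},
])

```text
t: 1.8
ee_pos: [0.4451, 0.1814, 0.219]
eef_rot: [180.0, 0.1, 173.6]
contact_force: [0.4, 1.1, 0.4]
gripper_width: 0.0863
grip_force: 0.0
```

Run:
```python
from h import *
print(ctrl.state()["ee_pos"],go((.56,-.02,.22),180))
```

```text
[0.44514374 0.18135681 0.21902484] (array([-13.64, -18.74,  -0.09]), np.float64(-0.111))
```

arm_command([
  {"travel":[-3.4,-4.7,0],"twist":-0.03},
  {"travel":[-6.8,-9.4,0],"twist":-0.06},
  {"travel":[-10.2,-14,0],"twist":-0.09},
  {"travel":[-13.0,-17.8,0],"twist":-0.111},
  {"travel":[-13.6,-18.7,0],"twist":-0.111},
  {"travel":[-13.6,-18.7,0],"twist":-0.111},
  {"travel":[-13.6,-18.7,0],"twist":-0.111},
  {"travel":[-13.6,-18.7,0],"twist":-0.111},
])

```text
t: 2.8
ee_pos: [0.5582, -0.0166, 0.2187]
eef_rot: [180.0, 0.0, -179.9]
contact_force: [0.0, 0.1, -0.8]
gripper_width: 0.0871
grip_force: 0.0
```

Run:
```python
from h import *
s=ctrl.state();im=ctrl.snapshot("wrist");cv2.imwrite("pics/w1.png",im[:,:,::-1])
K,P=pose("wrist",s)
import pickle;pickle.dump((s,K,P),open("w1.pkl","wb"))
for t in("seeder","shaker_dial_grip","post_grip","shutter_lever"):
    print(t,[(r["extent"],round(r["score"],2)) for r in ctrl.recognise("wrist",t)[:2]])
print(s["ee_pos"],s["eef_rot"])
```

```text
seeder [([181.2, 152.0, 281.8, 200.3], 0.68)]
shaker_dial_grip [([202.2, 232.7, 51.8, 50.5], 0.95)]
post_grip [([309.1, 175.3, 154.7, 119.8], 0.68)]
shutter_lever [([310.4, 173.0, 149.2, 120.5], 0.72)]
[ 0.55821381 -0.01657181  0.21873012] [ 1.79989756e+02  9.24770079e-03 -1.79948063e+02]
```

View pics/w1.png

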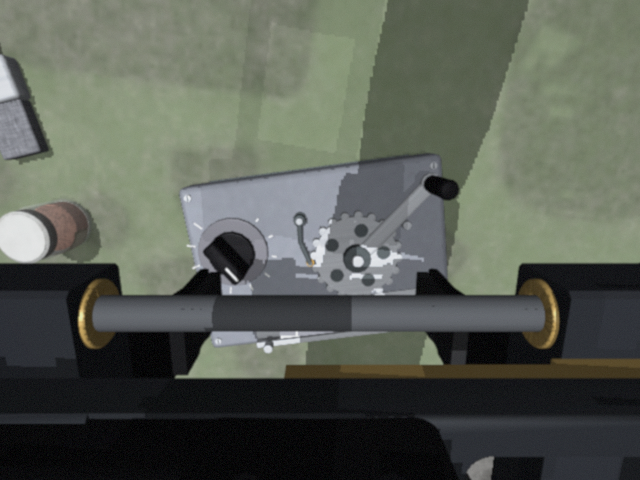

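The wrist view (image up = toward robot) shows dial base at about (235,250), the bar lying from upper left to lower right, spindle (357,260), post top (446,188). Zooming on the dial.

Run:
```python
from h import *
import pickle
s,K,P=pickle.load(open("w1.pkl","rb"))
a=cv2.imread("pics/w1.png")
c=np.hstack([cv2.resize(a[205:295,185:285],None,fx=4,fy=4,interpolation=2),cv2.resize(a[145:235,385:485],None,fx=4,fy=4,interpolation=2)])
cv2.imwrite("pics/w1c.png",c)
fl=pix2w(K,P,(440,155),.04);fr=pix2w(K,P,(181,187),.04);l=fl-fr
print(fl,fr,np.linalg.norm(l),"yaw",np.degrees(np.arctan2(-l[0],l[1])))
print("dial base",pix2w(K,P,(235,250),.046),"sp",pix2w(K,P,(357,260),.06),"post",pix2w(K,P,(447,188),.109))
```

```text
[0.50409935 0.09528446 0.04      ] [ 0.53319626 -0.14366736  0.04      ] 0.24071685604574306 yaw 6.942667945373003
dial base [ 0.59246955 -0.09523315  0.046     ] sp [0.59807722 0.01984341 0.06      ] post [0.52603315 0.0810831  0.109     ]
```

View pics/w1c.png

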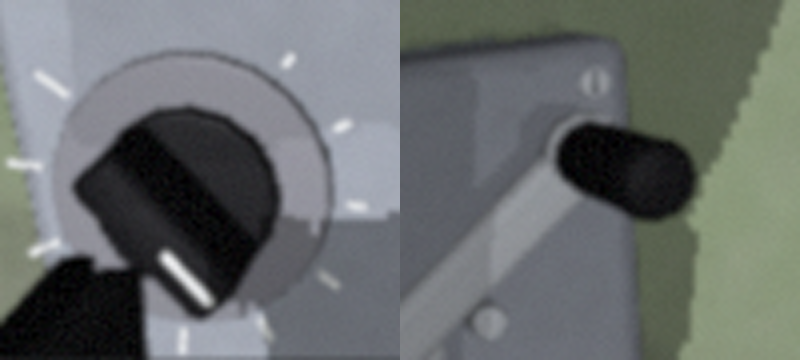

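The pointer (white line, crop (163,252)–(212,305)) points about 43° world. The tick arc runs 142° to −126°, so OFF should need about 99° (1.73 rad) anticlockwise. Post and lever arm show clearly.

Run:
```python
from h import *
import pickle
s,K,P=pickle.load(open("w1.pkl","rb"))
print(pix2w(K,P,(233,251),.046))
f=lambda x,y,z:pix2w(K,P,(185+x/4,205+y/4),z)
d=f(212,305,.084)-f(163,252,.084);print("ptr ang",np.degrees(np.arctan2(d[1],d[0])))
c=[f(75,185,.084),f(200,315,.084),f(120,135,.084),f(245,270,.084)];print(np.round(c,4))
print(go((.594,-.098,.13),43))
```

```text
[ 0.59346062 -0.09719336  0.046     ]
ptr ang 39.37397512202368
[[ 0.5827 -0.1134  0.084 ]
 [ 0.6121 -0.0883  0.084 ]
 [ 0.5718 -0.1031  0.084 ]
 [ 0.6018 -0.078   0.084 ]]
(array([-3.54, -8.06,  8.87]), np.float64(2.391))
```

arm_command([
  {"travel":[-0.8,-2,0],"twist":0.18},
  {"travel":[-1.6,-4,0],"twist":0.36},
  {"travel":[-2.6,-6,0],"twist":0.54},
  {"travel":[-3.5,-8,0],"twist":0.72},
  {"travel":[-3.5,-8,2],"twist":0.9},
  {"travel":[-3.5,-8,4],"twist":1.08},
  {"travel":[-3.5,-8,6],"twist":1.26},
  {"travel":[-3.5,-8,8],"twist":1.44},
], fingers=4.5, newtons=20)

```text
t: 4.05
ee_pos: [0.5935, -0.0978, 0.1379]
eef_rot: [180.0, -0.0, 97.1]
contact_force: [0.9, 0.4, 0.6]
gripper_width: 0.0451
grip_force: 0.0
```

arm_command([
  {"travel":[0,0,0],"twist":0.18},
  {"travel":[0,0,0],"twist":0.36},
  {"travel":[0,0,0],"twist":0.54},
  {"travel":[0,0,0],"twist":0.72},
  {"travel":[0,0,0],"twist":0.9},
  {"travel":[0,0,0],"twist":1.0},
  {"travel":[0,0,0],"twist":1.0},
  {"travel":[0,0,0],"twist":1.0},
])

```text
t: 5.05
ee_pos: [0.5935, -0.0979, 0.1385]
eef_rot: [-180.0, 0.0, 40.3]
contact_force: [-0.6, -0.1, -0.1]
gripper_width: 0.0449
grip_force: 0.0
```

Run:
```python
from h import *
s=ctrl.state();im=ctrl.snapshot("wrist");K,P=pose("wrist",s)
cv2.imwrite("pics/w2.png",im[:,:,::-1])
print(s["ee_pos"],s["eef_rot"],s["gripper_width"],s["joint_pos"])
print(w2pix(K,P,(.594,-.0975,.084)),go((.594,-.0975,.06),40))
```

```text
[ 0.59352967 -0.09786186  0.13851052] [-1.79997699e+02  1.73361576e-03  4.02720566e+01] 0.04487396751096676 [-1.68705880e+01  1.24353757e+01  9.47482908e+01 -2.17421228e-04
  7.28192072e+01  3.28574196e+01]
[320.14590766 246.97070086] (array([0.06, 0.  , 7.85]), np.float64(0.004))
```

View pics/w2.png

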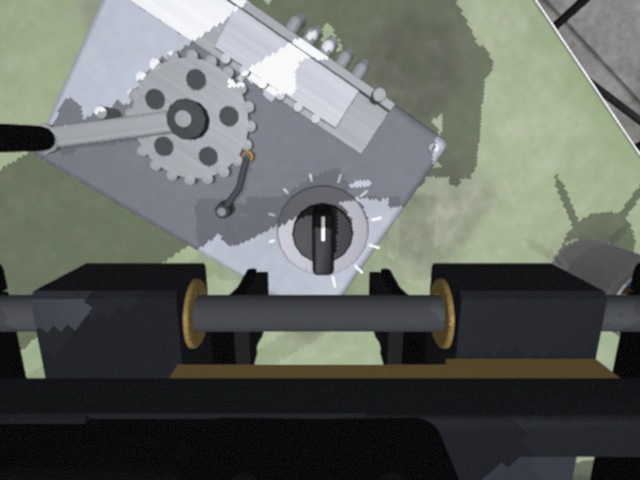

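Bar is vertical in view, spanning columns 313–333, base-disc centre about (322,231), lowest anticlockwise tick at (270,242): about 102° to go. Refining the centre.

Run:
```python
from h import *
s=ctrl.state();K,P=pose("wrist",s)
for u,z in(((322,231),.046),((323,239),.084)):print(pix2w(K,P,u,z),go([*pix2w(K,P,u,z)[:2],.06],40))
```

```text
[ 0.59614832 -0.0977145   0.046     ] (array([0.21, 0.16, 7.85]), np.float64(0.004))
[ 0.59913443 -0.09552735  0.084     ] (array([0.58, 0.18, 7.85]), np.float64(0.004))
```

arm_command([
  {"travel":[0.1,0.1,1.5],"twist":0},
  {"travel":[0.25,0.17,3.5],"twist":0},
  {"travel":[0.25,0.17,5],"twist":0},
  {"travel":[0.25,0.17,6],"twist":0},
  {"travel":[0.25,0.17,7],"twist":0},
  {"travel":[0.25,0.17,7.8],"twist":0},
  {"travel":[0.25,0.17,7.8],"twist":0},
  {"travel":[0.25,0.17,7.8],"twist":0},
])

```text
t: 6.1
ee_pos: [0.5969, -0.0977, 0.061]
eef_rot: [180.0, -0.0, 40.2]
contact_force: [0.2, 0.5, 0.4]
gripper_width: 0.0452
grip_force: 0.0
```

arm_command([
  {"travel":[0,0,0],"twist":0},
  {"travel":[0,0,0],"twist":0},
  {"travel":[0,0,0],"twist":0},
  {"travel":[0,0,0],"twist":0},
  {"travel":[0,0,0],"twist":0},
  {"travel":[0,0,0],"twist":0},
  {"travel":[0,0,0],"twist":0},
  {"travel":[0,0,0],"twist":0},
], fingers=0.8, newtons=20)

```text
t: 7.1
ee_pos: [0.5972, -0.0983, 0.0608]
eef_rot: [179.9, -0.0, 40.1]
contact_force: [3.9, -4.4, -2.5]
gripper_width: 0.0134
grip_force: 20.0
```

arm_command([
  {"travel":[0,0.05,0],"twist":-0.12},
  {"travel":[0,0.05,0],"twist":-0.26},
  {"travel":[0,0.05,0],"twist":-0.4},
  {"travel":[0,0.05,0],"twist":-0.54},
  {"travel":[0,0.05,0],"twist":-0.68},
  {"travel":[0,0.05,0],"twist":-0.82},
  {"travel":[0,0.05,0],"twist":-0.9},
  {"travel":[0,0.05,0],"twist":-0.9},
])

```text
t: 8.1
ee_pos: [0.5964, -0.098, 0.0607]
eef_rot: [-179.9, -0.0, 91.7]
contact_force: [-0.8, -0.6, 2.5]
gripper_width: 0.0131
grip_force: 20.0
```

```bash
python3 -c "
from h import *
s=ctrl.state();print(s['wrist_torque'],s['contact_force'],s['eef_rot'],go((.596,-.0975,.061),86))"
```

```text
[-0.41750139  0.42099043  0.07965753] [-0.82325768 -0.57464569  2.48053686] [-1.79939719e+02 -1.01699443e-02  9.16775453e+01] (array([ 0.05, -0.04, -0.03]), np.float64(0.099))
```

Turning well. ~50° left; go on to just short of the estimate, then slowly.

arm_command([
  {"travel":[0,0,0],"twist":-0.13},
  {"travel":[0,0,0],"twist":-0.27},
  {"travel":[0,0,0],"twist":-0.41},
  {"travel":[0,0,0],"twist":-0.54},
  {"travel":[0,0,0],"twist":-0.66},
  {"travel":[0,0,0],"twist":-0.74},
  {"travel":[0,0,0],"twist":-0.78},
  {"travel":[0,0,0],"twist":-0.78},
])

```text
t: 9.1
ee_pos: [0.5958, -0.0983, 0.0607]
eef_rot: [-179.9, -0.1, 136.3]
contact_force: [-5.6, -2.9, 4.0]
gripper_width: 0.0135
grip_force: 20.0
```

```bash
python3 -c "
from h import *
s=ctrl.state();print(s['wrist_torque'],s['contact_force'],s['eef_rot'])"
```

```text
[-0.64671774  0.88446623 -0.00109296] [-5.62527632 -2.88547271  4.02870505] [-1.79897844e+02 -8.31032389e-02  1.36302421e+02]
```

arm_command([
  {"travel":[0,0,0],"twist":-0.03},
  {"travel":[0,0,0],"twist":-0.06},
  {"travel":[0,0,0],"twist":-0.09},
  {"travel":[0,0,0],"twist":-0.12},
  {"travel":[0,0,0],"twist":-0.14},
  {"travel":[0,0,0],"twist":-0.16},
  {"travel":[0,0,0],"twist":-0.18},
  {"travel":[0,0,0],"twist":-0.18},
])

```text
t: 10.1
ee_pos: [0.5957, -0.0983, 0.0606]
eef_rot: [-179.9, -0.1, 146.5]
contact_force: [-4.8, -3.0, 5.1]
gripper_width: 0.0134
grip_force: 21.2
```

```bash
python3 -c "
from h import *
s=ctrl.state();print(s['wrist_torque'],s['contact_force'],s['eef_rot'])"
```

```text
[-0.66654967  0.89530926 -0.47975903] [-4.76734132 -2.96346132  5.13849485] [-1.79920480e+02 -1.13021865e-01  1.46540193e+02]
```

Wrist torque jumped to −0.48 N m: the stop. Open and lift, then verify while viewing the post.

arm_command([
  {"travel":[0,0,0],"twist":0},
  {"travel":[0,0,0],"twist":0},
  {"travel":[0,0,0],"twist":0},
  {"travel":[0,0,0],"twist":0},
  {"travel":[0,0,-2],"twist":0},
  {"travel":[0,0,-6],"twist":0},
  {"travel":[0,0,-10],"twist":0},
  {"travel":[0,0,-11],"twist":0},
], fingers=4.5)

```text
t: 11.1
ee_pos: [0.5994, -0.0987, 0.1758]
eef_rot: [179.9, 0.4, 146.7]
contact_force: [-0.3, 0.5, -0.6]
gripper_width: 0.0451
grip_force: 0.0
```

```bash
python3 -c "
from h import *
print(go((.527,.083,.16),138))"
```

```text
(array([16.03, 11.21,  1.49]), np.float64(0.152))
```

arm_command([
  {"travel":[3,2.2,0],"twist":0.03},
  {"travel":[6.5,4.6,0.5],"twist":0.06},
  {"travel":[10,7,1],"twist":0.09},
  {"travel":[13.5,9.4,1.4],"twist":0.12},
  {"travel":[15.5,10.9,1.5],"twist":0.15},
  {"travel":[16,11.2,1.5],"twist":0.15},
  {"travel":[16,11.2,1.5],"twist":0.15},
  {"travel":[16,11.2,1.5],"twist":0.15},
])

```text
t: 12.1
ee_pos: [0.525, 0.0825, 0.1556]
eef_rot: [-180.0, 0.0, 138.1]
contact_force: [-0.1, -0.5, 0.0]
gripper_width: 0.0448
grip_force: 0.0
```

Run:
```python
from h import *
s=ctrl.state();im=ctrl.snapshot("wrist");K,P=pose("wrist",s)
t=ctrl.snapshot("side");t2=ctrl.snapshot("top")
c=lambda a:cv2.resize(a,(400,200*2//2),interpolation=2)
w=cv2.resize(im,(560,420))
z=np.hstack([w,np.vstack([cv2.resize(t[252:312,330:400],(240,210),interpolation=2),cv2.resize(t2[175:235,340:410],(240,210),interpolation=2)])])
cv2.imwrite("pics/w3.png",z[:,:,::-1])
print(s["ee_pos"],s["eef_rot"])
# predicted with spindle/rest angle
for p in((.527,.083,.109),(.598,.0195,.06)):print(w2pix(K,P,p), w2pix(K,P,p)*.875)
```

```text
[0.5250283  0.08246729 0.15564105] [-1.79997163e+02  2.72171125e-02  1.38090649e+02]
[321.01047744 254.87515217] [280.88416776 223.01575815]
[320.76086594 351.62608463] [280.66575769 307.67282405]
```

View pics/w3.png

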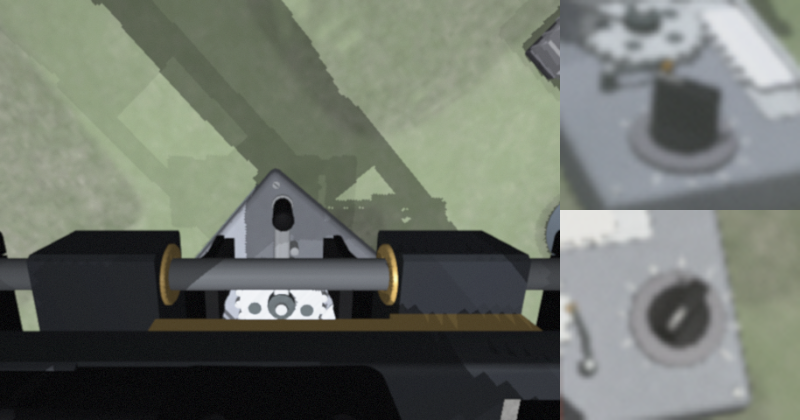

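The dial pointer now points to the OFF tick (about 135–140°); the post top is at about (283,219) in the shown wrist image. Going down on the post.

Run:
```python
from h import *
s=ctrl.state();K,P=pose("wrist",s)
p=pix2w(K,P,np.array((283,218.5))/.875,.109);q=pix2w(K,P,np.array((281.5,305))/.875,.06)
v=p-q;print(p,q,np.hypot(v[0],v[1]),np.degrees(np.arctan2(v[1],v[0])),go([p[0],p[1],.073],137.5))
```

```text
[0.52534518 0.08645453 0.109     ] [0.59621799 0.02203955 0.06      ] 0.09577184081713062 137.73288564119403 (array([0.22, 0.32, 8.25]), np.float64(0.01))
```

arm_command([
  {"travel":[0.1,0.1,1],"twist":0.01},
  {"travel":[0.15,0.25,2.5],"twist":0.01},
  {"travel":[0.15,0.25,4],"twist":0.01},
  {"travel":[0.15,0.25,5.5],"twist":0.01},
  {"travel":[0.15,0.25,7],"twist":0.01},
  {"travel":[0.15,0.25,8.2],"twist":0.01},
  {"travel":[0.15,0.25,8.2],"twist":0.01},
  {"travel":[0.15,0.25,8.2],"twist":0.01},
])

```text
t: 13.25
ee_pos: [0.5255, 0.0863, 0.074]
eef_rot: [180.0, 0.0, 137.6]
contact_force: [-0.5, -0.4, -0.1]
gripper_width: 0.0453
grip_force: 0.0
```

arm_command([
  {"travel":[0,0,0],"twist":0},
  {"travel":[0,0,0],"twist":0},
  {"travel":[0,0,0],"twist":0},
  {"travel":[0,0,0],"twist":0},
  {"travel":[0,0,0],"twist":0},
  {"travel":[0,0,0],"twist":0},
  {"travel":[0,0,0],"twist":0},
  {"travel":[0,0,0],"twist":0},
], fingers=1.0, newtons=20)

```text
t: 14.25
ee_pos: [0.5253, 0.0864, 0.0737]
eef_rot: [180.0, 0.0, 137.6]
contact_force: [1.0, 1.4, 1.3]
gripper_width: 0.0154
grip_force: 20.0
```

```bash
cat >> h.py <<'E'
def lev():
    s=ctrl.state();C=np.array([.5965,.0205]);v=s["ee_pos"][:2]-C
    a=np.arctan2(v[1],v[0]);r=np.array([np.cos(a),np.sin(a)]);t=np.array([-r[1],r[0]])
    f=s["contact_force"][:2]
    print("t",round(s["t"],2),"ang",np.degrees(a).round(2),"r",np.hypot(*v).round(4),"Ft",(f@t).round(2),"Fr",(f@r).round(2),"yaw",s["eef_rot"][2].round(2),"xy",s["ee_pos"].round(4),"tz",s["wrist_torque"][2].round(3),"w",round(s["gripper_width"],4))
    return a
def plan(th0,d):
    "rows for arc of d rad (list) from angle th0, tool yaw following, radius .095"
    s=ctrl.state();T=T_tool(s)[:3,:3]
    for x in d:
        p=.095*np.array([np.cos(th0+x)-np.cos(th0),np.sin(th0+x)-np.sin(th0),0])
        print((T.T@p*100).round(2)[:2],-round(x,3))
E
python3 -c "
from h import *
a=lev();print(go([*ctrl.state()['ee_pos']],137));plan(a,np.arange(.04,.33,.04))"
```

```text
t 14.25 ang 137.21 r 0.097 Ft -1.73 Fr 0.19 yaw 137.55 xy [0.5253 0.0864 0.0737] tz 0.04 w 0.0154
(array([0., 0., 0.]), np.float64(0.01))
[-0.01 -0.38] -0.04
[-0.03 -0.76] -0.08
[-0.06 -1.14] -0.12
[-0.11 -1.51] -0.16
[-0.18 -1.89] -0.2
[-0.26 -2.26] -0.24
[-0.35 -2.63] -0.28
[-0.46 -2.99] -0.32
```

arm_command([
  {"travel":[-0.01,-0.38,0],"twist":-0.04},
  {"travel":[-0.03,-0.76,0],"twist":-0.08},
  {"travel":[-0.06,-1.14,0],"twist":-0.12},
  {"travel":[-0.11,-1.51,0],"twist":-0.16},
  {"travel":[-0.18,-1.89,0],"twist":-0.2},
  {"travel":[-0.26,-2.26,0],"twist":-0.24},
  {"travel":[-0.35,-2.63,0],"twist":-0.28},
  {"travel":[-0.46,-2.99,0],"twist":-0.32},
])

```text
t: 15.25
ee_pos: [0.5085, 0.0612, 0.0737]
eef_rot: [180.0, 0.0, 156.0]
contact_force: [1.7, 1.6, 1.2]
gripper_width: 0.0152
grip_force: 20.0
```

```bash
python3 -c "
from h import *
a=lev();plan(a,np.arange(.05,.41,.05))"
```

```text
t 15.25 ang 155.17 r 0.0969 Ft -2.2 Fr -0.84 yaw 155.95 xy [0.5085 0.0612 0.0737] tz -0.12 w 0.0152
[-0.01 -0.47] -0.05
[-0.03 -0.95] -0.1
[-0.09 -1.42] -0.15
[-0.16 -1.89] -0.2
[-0.26 -2.35] -0.25
[-0.39 -2.81] -0.3
[-0.53 -3.27] -0.35
[-0.7  -3.71] -0.4
```

arm_command([
  {"travel":[-0.01,-0.47,0],"twist":-0.05},
  {"travel":[-0.03,-0.95,0],"twist":-0.1},
  {"travel":[-0.09,-1.42,0],"twist":-0.15},
  {"travel":[-0.16,-1.89,0],"twist":-0.2},
  {"travel":[-0.26,-2.35,0],"twist":-0.25},
  {"travel":[-0.39,-2.81,0],"twist":-0.3},
  {"travel":[-0.53,-3.27,0],"twist":-0.35},
  {"travel":[-0.7,-3.71,0],"twist":-0.4},
])

```text
t: 16.25
ee_pos: [0.4995, 0.0259, 0.0737]
eef_rot: [179.8, 0.0, 178.9]
contact_force: [0.2, 7.6, 3.1]
gripper_width: 0.0152
grip_force: 20.0
```

```bash
python3 -c "
from h import *
a=lev();plan(a,np.arange(.02,.17,.02))"
```

```text
t 16.25 ang 176.81 r 0.0971 Ft -7.57 Fr 0.27 yaw 178.85 xy [0.4995 0.0259 0.0737] tz -0.145 w 0.0152
[ 0.   -0.19] -0.02
[ 0.01 -0.38] -0.04
[ 0.   -0.57] -0.06
[-0.   -0.76] -0.08
[-0.01 -0.95] -0.1
[-0.03 -1.14] -0.12
[-0.05 -1.33] -0.14
[-0.07 -1.52] -0.16
```

arm_command([
  {"travel":[0,-0.19,0],"twist":-0.02},
  {"travel":[0,-0.38,0],"twist":-0.04},
  {"travel":[0,-0.57,0],"twist":-0.06},
  {"travel":[0,-0.76,0],"twist":-0.08},
  {"travel":[-0.01,-0.95,0],"twist":-0.1},
  {"travel":[-0.03,-1.14,0],"twist":-0.12},
  {"travel":[-0.05,-1.33,0],"twist":-0.14},
  {"travel":[-0.05,-1.33,0],"twist":-0.14},
])

```text
t: 17.25
ee_pos: [0.4997, 0.0107, 0.0736]
eef_rot: [-180.0, -0.0, -173.2]
contact_force: [-1.6, 3.3, 3.8]
gripper_width: 0.0151
grip_force: 20.0
```

```bash
python3 -c "
from h import *
a=lev();plan(a,np.arange(.01,.09,.01))"
```

```text
t 17.25 ang -174.19 r 0.0973 Ft -3.47 Fr 1.28 yaw -173.17 xy [0.4997 0.0107 0.0736] tz -0.109 w 0.0151
[ 0.   -0.09] -0.01
[ 0.   -0.19] -0.02
[ 0.   -0.28] -0.03
[-0.   -0.38] -0.04
[-0.   -0.47] -0.05
[-0.01 -0.57] -0.06
[-0.01 -0.66] -0.07
[-0.02 -0.76] -0.08
```

Past the third hump (force 7.6 → 3.5 N at 0.85 rad). Creeping up to the notch.

arm_command([
  {"travel":[0,-0.09,0],"twist":-0.01},
  {"travel":[0,-0.19,0],"twist":-0.02},
  {"travel":[0,-0.28,0],"twist":-0.03},
  {"travel":[0,-0.38,0],"twist":-0.04},
  {"travel":[0,-0.47,0],"twist":-0.05},
  {"travel":[0,-0.57,0],"twist":-0.06},
  {"travel":[0,-0.57,0],"twist":-0.06},
  {"travel":[0,-0.57,0],"twist":-0.06},
])

```text
t: 18.25
ee_pos: [0.5003, 0.0052, 0.0736]
eef_rot: [-180.0, -0.0, -169.7]
contact_force: [-2.1, 1.7, 5.4]
gripper_width: 0.0154
grip_force: 20.0
```

```bash
python3 -c "
from h import *
a=lev()"
```

```text
t 18.25 ang -170.97 r 0.0974 Ft -1.97 Fr 1.77 yaw -169.72 xy [0.5003 0.0052 0.0736] tz -0.186 w 0.0154
```

arm_command([
  {"travel":[0,-0.05,0],"twist":-0.005},
  {"travel":[0,-0.1,0],"twist":-0.01},
  {"travel":[0,-0.15,0],"twist":-0.015},
  {"travel":[0,-0.2,0],"twist":-0.02},
  {"travel":[0,-0.2,0],"twist":-0.02},
  {"travel":[0,-0.2,0],"twist":-0.02},
  {"travel":[0,-0.2,0],"twist":-0.02},
  {"travel":[0,-0.2,0],"twist":-0.02},
])

```text
t: 19.25
ee_pos: [0.5007, 0.0032, 0.0736]
eef_rot: [-180.0, -0.0, -168.6]
contact_force: [-2.7, 2.6, 5.0]
gripper_width: 0.0154
grip_force: 20.0
```

```bash
python3 -c "
from h import *
a=lev()"
```

```text
t 19.25 ang -169.78 r 0.0974 Ft -3.09 Fr 2.23 yaw -168.58 xy [0.5007 0.0032 0.0736] tz -0.136 w 0.0154
```

arm_command([
  {"travel":[0,-0.05,0],"twist":-0.005},
  {"travel":[0,-0.1,0],"twist":-0.01},
  {"travel":[0,-0.1,0],"twist":-0.01},
  {"travel":[0,-0.1,0],"twist":-0.01},
  {"travel":[0,-0.1,0],"twist":-0.01},
  {"travel":[0,-0.1,0],"twist":-0.01},
  {"travel":[0,-0.1,0],"twist":-0.01},
  {"travel":[0,-0.1,0],"twist":-0.01},
])

```text
t: 20.25
ee_pos: [0.5008, 0.0022, 0.0736]
eef_rot: [-180.0, -0.0, -168.0]
contact_force: [-2.8, 2.4, 6.0]
gripper_width: 0.0151
grip_force: 20.0
```

```bash
python3 -c "
from h import *
a=lev()"
```

```text
t 20.25 ang -169.17 r 0.0974 Ft -2.92 Fr 2.29 yaw -168.01 xy [0.5008 0.0022 0.0736] tz -0.194 w 0.0151
```

arm_command([
  {"travel":[0,-0.05,0],"twist":-0.005},
  {"travel":[0,-0.1,0],"twist":-0.01},
  {"travel":[0,-0.15,0],"twist":-0.016},
  {"travel":[0,-0.15,0],"twist":-0.016},
  {"travel":[0,-0.15,0],"twist":-0.016},
  {"travel":[0,-0.15,0],"twist":-0.016},
  {"travel":[0,-0.15,0],"twist":-0.016},
  {"travel":[0,-0.15,0],"twist":-0.016},
])

```text
t: 21.25
ee_pos: [0.5011, 0.0007, 0.0736]
eef_rot: [-180.0, -0.0, -167.1]
contact_force: [-3.6, 2.0, 4.4]
gripper_width: 0.0153
grip_force: 20.0
```

Run:
```python
from h import *
lev()
for c in("side","top"):ctrl.snapshot(c);lev()
```

```text
t 21.25 ang -168.25 r 0.0974 Ft -2.73 Fr 3.12 yaw -167.09 xy [0.5011 0.0007 0.0736] tz -0.098 w 0.0153
t 21.3 ang -168.24 r 0.0974 Ft -1.74 Fr 2.47 yaw -167.09 xy [0.5011 0.0006 0.0736] tz -0.099 w 0.0148
t 21.35 ang -168.24 r 0.0974 Ft -1.52 Fr 2.3 yaw -167.09 xy [0.5011 0.0006 0.0736] tz -0.183 w 0.0149
```

arm_command([
  {"travel":[0,-0.05,0],"twist":-0.005},
  {"travel":[0,-0.1,0],"twist":-0.01},
  {"travel":[0,-0.1,0],"twist":-0.01},
  {"travel":[0,-0.1,0],"twist":-0.01},
  {"travel":[0,-0.1,0],"twist":-0.01},
  {"travel":[0,-0.1,0],"twist":-0.01},
  {"travel":[0,-0.1,0],"twist":-0.01},
  {"travel":[0,-0.1,0],"twist":-0.01},
])

```text
t: 22.35
ee_pos: [0.5013, -0.0003, 0.0736]
eef_rot: [-180.0, -0.0, -166.5]
contact_force: [-3.6, 1.8, 5.5]
gripper_width: 0.0154
grip_force: 20.0
```

```bash
cat > av.py <<'E'
from h import *
C=np.array([.5965,.0205]);F=[]
for i in range(8):
    s=ctrl.state();v=s["ee_pos"][:2]-C;v/=np.hypot(*v);F.append([-s["contact_force"][0]*v[1]+s["contact_force"][1]*v[0],s["contact_force"][:2]@v]);ctrl.snapshot("side")
print(np.mean(F,0),np.std(F,0));lev()
E
python3 av.py
```

```text
[-2.5139115   2.73213748] [0.57738633 0.4052259 ]
t 22.75 ang -167.64 r 0.0974 Ft -1.96 Fr 2.48 yaw -166.52 xy [ 5.013e-01 -4.000e-04  7.360e-02] tz -0.136 w 0.0151
```

arm_command([
  {"travel":[0,-0.05,0],"twist":-0.005},
  {"travel":[0,-0.1,0],"twist":-0.01},
  {"travel":[0,-0.1,0],"twist":-0.01},
  {"travel":[0,-0.1,0],"twist":-0.01},
  {"travel":[0,-0.1,0],"twist":-0.01},
  {"travel":[0,-0.1,0],"twist":-0.01},
  {"travel":[0,-0.1,0],"twist":-0.01},
  {"travel":[0,-0.1,0],"twist":-0.01},
])

```text
t: 23.75
ee_pos: [0.5014, -0.001, 0.0736]
eef_rot: [180.0, -0.0, -165.9]
contact_force: [-3.3, 3.6, 5.8]
gripper_width: 0.0151
grip_force: 20.0
```

```bash
python3 av.py
```

```text
[-3.62224303  2.64608251] [0.49991783 0.36375864]
t 24.15 ang -167.27 r 0.0975 Ft -3.74 Fr 2.83 yaw -165.94 xy [ 0.5014 -0.001   0.0736] tz -0.193 w 0.0153
```

arm_command([
  {"travel":[0,-0.05,0],"twist":-0.005},
  {"travel":[0,-0.1,0],"twist":-0.01},
  {"travel":[0,-0.1,0],"twist":-0.01},
  {"travel":[0,-0.1,0],"twist":-0.01},
  {"travel":[0,-0.1,0],"twist":-0.01},
  {"travel":[0,-0.1,0],"twist":-0.01},
  {"travel":[0,-0.1,0],"twist":-0.01},
  {"travel":[0,-0.1,0],"twist":-0.01},
])

```text
t: 25.15
ee_pos: [0.5015, -0.0015, 0.0736]
eef_rot: [179.9, -0.1, -165.4]
contact_force: [-3.7, 4.3, 6.0]
gripper_width: 0.0152
grip_force: 20.0
```

```bash
python3 av.py
python3 - <<'E'
from h import *
s=ctrl.state();im=ctrl.snapshot("wrist");K,P=pose("wrist",s)
t=ctrl.snapshot("top")
z=np.hstack([cv2.resize(im,(480,360)),cv2.resize(t[165:255,280:360],(320,360),interpolation=2)])
cv2.imwrite("pics/w4.png",z[:,:,::-1])
E
```

```text
[-5.36353919  2.61939322] [0.34205166 0.40716413]
t 25.55 ang -166.96 r 0.0975 Ft -5.85 Fr 2.39 yaw -165.38 xy [ 0.5015 -0.0015  0.0736] tz -0.203 w 0.0153
```

View pics/w4.png

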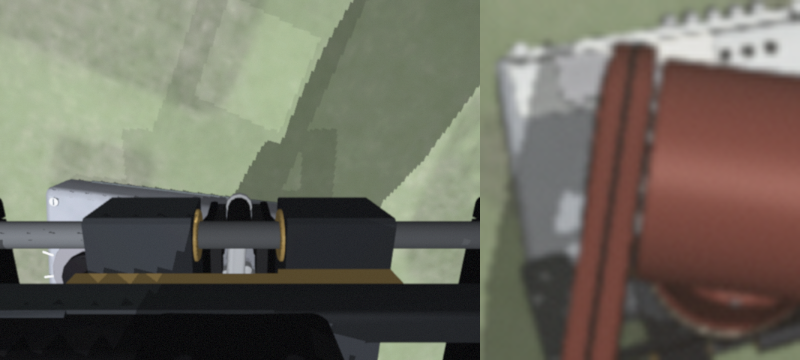

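The view shows the fingers still closed on the post, the arm under them. Force jumped 2.5 → 5.4 N over 1 mm at about 0.97 rad: this is the third click. Back half a millimetre to sit mid-jump, then check that it holds.

arm_command([
  {"travel":[0,0.05,0],"twist":0.005},
  {"travel":[0,0.05,0],"twist":0.005},
  {"travel":[0,0.05,0],"twist":0.005},
  {"travel":[0,0.05,0],"twist":0.005},
  {"travel":[0,0.05,0],"twist":0.005},
  {"travel":[0,0.05,0],"twist":0.005},
  {"travel":[0,0.05,0],"twist":0.005},
  {"travel":[0,0.05,0],"twist":0.005},
])

```text
t: 26.65
ee_pos: [0.5015, -0.0012, 0.0736]
eef_rot: [180.0, -0.1, -165.7]
contact_force: [-3.8, 3.2, 5.7]
gripper_width: 0.0149
grip_force: 20.0
```

```bash
python3 av.py
```

```text
[-4.37402633  2.54489503] [0.65841381 0.31437541]
t 27.05 ang -167.1 r 0.0975 Ft -4.77 Fr 2.94 yaw -165.66 xy [ 0.5015 -0.0013  0.0736] tz -0.151 w 0.0155
```

Mid-jump at 4.4 N and steady, so I'm handing in.

```bash
python3 -c "
from bench import ctrl
print(ctrl.sign_off())"
```

```text
the job is handed in; nothing more can be done
None
```

The shaker dial is off at its anticlockwise stop, and the gripper is holding the lever in its third notch (never near a fourth click); handed in at about 27 s, with no judging result returned.

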